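# Swing a fraction diverter to the open jar and lock it

## Robot

A 7-joint arm with a two-finger parallel gripper is mounted at the origin on the work surface. World frame = base frame: x ahead of the robot, y to its left, z up, the work surface at z = 0. Lengths are in m, angles in rad, forces in N, time in s.
With the tool pointing down it reaches from about 0.4 to 0.85 m from the base axis. Payload 10.4 kg.
Tool frame: the origin (TCP) lies where the fingers leave the gripper's body, on its centre line; the fingertips stand 73 mm ahead of it and the grasp point (between the pads) lies 54 mm ahead of it; z points along the fingers, y is the direction in which the jaws open and shut (so a half turn about z gives the same grasp; the last joint's range is limited). The gripper opens to 85 mm and grips with 20 to 120 N. Pads are 22 mm wide; open, the fingers measure 114 mm over their backs; the gripper's body (76 mm by 85 mm) begins 54 mm behind the grasp point. The pads swing forward as they close: fully open they stand 13 mm farther back than shut.
Start: joints at [-1.278, 0.332, -0.065, 1.46, 0.022, 1.35, -0.088], TCP at [0.194, 0.594, 0.304] pointing down, gripper open.
Joint ranges: [-2.6, 2.6], [-0.5, 2.12], [-1.47, 1.34], [0.16, 2.42], [-1.27, 4.41], [0.06, 2.06], [-2.6, 2.6]. Speed limits (rad/s): [2.22, 2.22, 2.79, 2.79, 3.14, 3.14, 3.14].

## Interface

Orientations are given as a unit quaternion [x, y, z, w].
In Python, from workcell import get_obs, camera, camera_model, hand_in gives the robot as it stands.
- The arm moves only by the shell command python3 -m crank 'ROWS' [FORCE]. ROWS is text: rows parted by semicolons, each of 7 numbers parted by spaces: the shift along the tool's x, y, z in units of 40 mm (1.0 is 40 mm), then the turn, a rotation vector about the tool's x, y, z in units of 8 degrees (1.0 is 8 degrees), then the finger opening in mm, from 0 to 85.4. In form: x y z ax ay az jaw; .... A call has exactly 10 rows; each row shifts and turns the pose as measured when the row begins, along the tool's axes as they then stand; what a row does not reach is not made up. A row lasts 1/10 s, in which the tool goes at most 50 mm and 8.59 degrees, less where a joint would pass 70% of its speed; a pose out of reach is approached as far as the arm can. A call is refused whole if a number of a shift passes 1 or a number of a turn 1, either way. A call with a gripper value outside its range is refused whole. The fingers move at their own pace and stop on an object; FORCE is the grip in N (left out, the last holds). Time passes only in rows, so rows that do not move let the fingers close, or fill a call up. It gives the time, the measured TCP pose, the force and the opening at its end, in the units of the state.
- get_obs(): the state, without advancing time (a new reading comes with each control period).
- camera(name): name is "scene" or "top" or "wrist"; returns (picture, depth): 420x560x3 uint8, red, green, blue; 420x560 float32, m along the optical axis (not along the pixel's ray), 0 where there is no reading.
- camera_model(name): a dict with "fx", "fy", "cx", "cy" (pixels), "position" and "rotation" of the camera in the world; the wrist camera has in their place "hand_eye" (4x4, takes a point from camera to tool coordinates, whose origin is the TCP and whose axes are the flange's). Camera axes: x right, y up, looking along -z (the intrinsics and any distortion apply to the point x, -y, -z); pixel columns grow to the right and rows downward; lengths in m; the calibration is good to about 2 mm. A picture is of the moment at which its call begins: read the wrist's pose just before it. camera_model takes no time and is no camera call.
- hand_in(): hands the job in, once; it reports no verdict.
The state is a dict: "clock": time; "joint_pos": joint angles; "joint_velocities": joint speeds; "tau": joint torques, N m; "position": TCP position; "ee_rot": TCP orientation; "ft_force": force on the tool from outside, world axes, zero at the start; "torque": the same for the moment, N m; "grip_width": opening from 0.0 (shut) to 1.0 (fully open).
Only numpy, scipy, OpenCV 4.12 (cv2) and the standard library are available. Lean on these libraries where they do the work, as an engineer would, in place of code of your own. Each camera call takes 0.05 s, during which the arm holds its last target.

## Task

Set the fraction diverter to the open jar: pull its spring pin up by the black knob, swing the arm round the shorter way until its spout is over the jar, and let the pin drop fully home in the slot there, feeling for the slot because it does not line up exactly with the jar. Do not let the pin drop into any other slot on the way, never force it against the ring, do not disturb the things standing about, and let go at the end.

Things in the scene. Friction and masses are not known exactly. Their poses are not given: they have to be found in the camera images.
- pivot (a point): Point on the upright axis about which the diverter's arm swings, at the height of the index ring's top face (70 mm above the table). The diverter is a fixed grey disc 260 mm across, 14 mm thick. On it stand the steel index ring and, 105 mm from the axis, eight fixed containers, roughly one outside each slot of the ring, none taller than 62 mm above the table.
- index_ring: Fixed flat steel ring, outer radius about 82 mm, eight radial slots 11 mm wide, 45 degrees apart. All slots are off the lines from the axis to their containers by the same unknown angle, up to 0.08 rad (6 mm at the pin) to either side. Origin on the swing axis at table height; its axes carry no marking of the slots.
- jar_mouth (a point): Centre of the mouth of the open white plastic jar (36 mm across, 46 mm tall, no cap, mouth 60 mm above the table), fixed on the disc 105 mm from the axis. The other seven containers are narrower amber vials (22 mm across) with white caps.
- spout (a point): Point on the upright axis of the short white spout near the arm's outer end, 105 mm from the swing axis, 70 mm above the table (the spout's underside is at 68 mm). The horizontal line from the swing axis to it is the arm's direction.
- outlet_arm: Flat aluminium arm, 18 mm wide, 112 mm long, top face 86 mm above the table, hub nut to 94 mm. It carries pin, knob and spout. Origin on the swing axis 70 mm above the table; x points along the arm, z up. It swings endlessly, without stops, with light friction (0.08 N m), and stays where it is left.
- knob_mid (a point): Centre, half-way up, of the black round knob on top of the pin: upright cylinder 22 mm across, 34 mm tall, 70 mm from the swing axis along the arm. Spins freely, so a hand holding it need not turn as the arm swings. 111 mm above the table with the pin on the ring; moves with the pin. Free space all round, and below to 86 mm. A light grip (20 N) lifts it; hard closing fingers can drag it down onto the ring.
- plunger (a joint): Height of the steel pin's tip over the ring's top, m: 0 on the ring (at the start, between two slots), 0.014 pulled up to its stop, -0.008 home. Pin 8 mm thick, flat end, 70 mm from the axis. A spring pushes it down, 6 N on the ring, 8 N right up; it drops by itself over a slot unless held. With the knob let go, about 3 N sideways on the knob slides the pin along the ring until it drops.
- spanner: bystander: steel spanner 130 mm long lying by the diverter; origin at its underside's centre.
- spare_vial: bystander: loose capped amber vial, 22 mm across, 48 mm tall, standing by the diverter; origin at its underside's centre.
- ferrule: bystander: brass ring 32 mm across, 12 mm tall, by the diverter; origin at its underside's centre.
- solvent: bystander: clear bottle 80 mm across, 150 mm tall; origin at its underside's centre.
- reagent: bystander: amber jar 66 mm across, 130 mm tall; origin at its underside's centre.
- beaker: bystander: open glass beaker 70 mm across, 80 mm tall; origin at its underside's centre.
- vial_tray: bystander: grey divided tray 160 x 100 x 35 mm; origin at its underside's centre.

How it is judged:
By the outcome, as a careful person would: the job done as asked, in the order asked, and still so for the second after the job is handed in, with the robot touching nothing.
It also fails if it takes over 54 s, if anything falls off the work surface, if the arm or the gripper's body presses on something with over 40 N, if the wrist force passes 120 N, or if a joint passes its speed limit or range.

## Working session

There is one attempt and no reset: what is moved stays moved. The work goes in short steps, Python scripts to look and compute and a shell command to move; the robot and the scene stay as the last step left them, time stands still between calls to the robot, and variables do not carry over. Pictures are saved under pics/ and viewed, and the job is handed in when it is done.

```bash
ls; mkdir -p pics
python3 - <<'E'
from workcell import get_obs, camera, camera_model
import cv2, numpy as np
o=get_obs(); print({k:np.round(v,3) for k,v in o.items()})
for n in ("scene","top"):
    p,d=camera(n); cv2.imwrite(f"pics/{n}0.png",p[:,:,::-1]); np.save(f"pics/{n}0.npy",d)
    m=camera_model(n); print(n,{k:np.round(v,4).tolist() for k,v in m.items()})
print(camera_model("wrist"))
E
```

```text
pics
{'clock': np.float64(0.0), 'joint_pos': array([-1.278,  0.333, -0.065,  1.461,  0.022,  1.35 , -0.089]), 'joint_velocities': array([ 0.   ,  0.   , -0.001, -0.   , -0.001, -0.001, -0.   ]), 'tau': array([-1.0000e-03, -6.2545e+01,  4.9000e-02, -3.9159e+01,  1.6000e-02,
        1.0000e-02,  0.0000e+00]), 'position': array([0.194, 0.594, 0.303]), 'ee_rot': array([ 0.157,  0.988, -0.001, -0.   ]), 'ft_force': array([0.636, 0.798, 1.052]), 'torque': array([ 0.002, -0.007,  0.024]), 'grip_width': np.float64(1.004)}
scene {'fx': 513.8621, 'fy': 513.8621, 'cx': 279.7423, 'cy': 207.7586, 'position': [1.1797, 0.9067, 0.9161], 'rotation': [0.135, 0.4352, 0.8553, 0.2465]}
top {'fx': 452.902, 'fy': 452.902, 'cx': 284.4673, 'cy': 209.8044, 'position': [0.459, -0.0014, 1.394], 'rotation': [-0.0304, 0.0422, 0.7075, -0.7047]}
{'fx': 324.3392178795059, 'fy': 324.3392178795059, 'cx': 281.5818855354001, 'cy': 208.46733459013606, 'hand_eye': array([[ 4.11706608e-04,  9.62776485e-01,  2.70298484e-01,
         6.73131025e-02],
       [ 9.99999743e-01, -2.37769562e-04, -6.76243378e-04,
         2.58631479e-04],
       [-5.86802471e-04,  2.70298693e-01, -9.62776336e-01,
        -7.17844903e-02],
       [ 0.00000000e+00,  0.00000000e+00,  0.00000000e+00,
         1.00000000e+00]])}
```

View pics/top0.png

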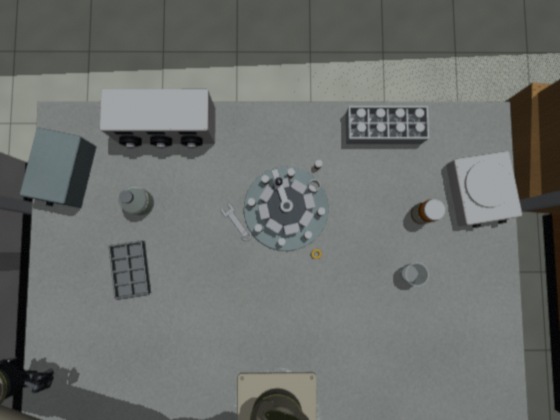

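View pics/scene0.png

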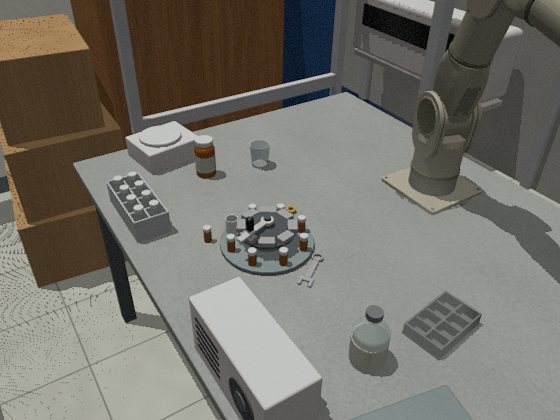

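Top view: diverter at about (286,207), arm pointing to (278,178), jar apparently near (314,187). I'll enlarge it.

```bash
cat > h.py <<'E'
import numpy as np, cv2
from scipy.spatial.transform import Rotation as R
from workcell import get_obs, camera, camera_model
def Tcam(n,o=None):
    m=camera_model(n); T=np.eye(4)
    if n=="wrist":
        W=np.eye(4); W[:3,:3]=R.from_quat(o["ee_rot"]).as_matrix(); W[:3,3]=o["position"]; T=W@np.array(m["hand_eye"])
    else:
        r=np.array(m["rotation"]); T[:3,:3]=R.from_quat(r).as_matrix() if r.size==4 else r; T[:3,3]=m["position"]
    return m,T
def deproj(m,T,u,v,d):
    return (T@np.array([(u-m["cx"])/m["fx"]*d,-(v-m["cy"])/m["fy"]*d,-d,1]))[:3]
def onz(m,T,u,v,z):
    r=T[:3,:3]@np.array([(u-m["cx"])/m["fx"],-(v-m["cy"])/m["fy"],-1]); return T[:3,3]+r*(z-T[2,3])/r[2]
def proj(m,T,p):
    q=T[:3,:3].T@(np.array(p)-T[:3,3]); return np.array([m["cx"]+m["fx"]*q[0]/-q[2], m["cy"]+m["fy"]*(-q[1])/-q[2]])
E
python3 - <<'E'
from h import *
a=cv2.imread("pics/top0.png")[150:265,210:340]; cv2.imwrite("pics/topc.png",cv2.resize(a,None,fx=5,fy=5,interpolation=cv2.INTER_CUBIC))
a=cv2.imread("pics/scene0.png")[190:290,195:335]; cv2.imwrite("pics/scenec.png",cv2.resize(a,None,fx=5,fy=5,interpolation=cv2.INTER_CUBIC))
m,T=Tcam("top"); d=np.load("pics/top0.npy")
print(T)
for u,v,z in [(286,206,.094),(279,182,.128),(277,175,.08),(314,187,.06),(319,164,.048),(313,254,.012)]: print(u,v,onz(m,T,u,v,z), deproj(m,T,u,v,d[v,u]))
E
```

```text
[[-0.00481018  0.99471402 -0.10257132  0.45898237]
 [-0.99985274 -0.00309447  0.01687959 -0.00144628]
 [ 0.01647296  0.10263741  0.99458243  1.39403903]
 [ 0.          0.          0.          1.        ]]
286 206 [ 0.60409    -0.02799126  0.094     ] [ 0.60375803 -0.02793053  0.09697415]
279 182 [ 0.66864388 -0.00784976  0.128     ] [ 0.66799772 -0.00783002  0.13190188]
277 175 [ 0.69742395 -0.00228789  0.08      ] [ 0.69616533 -0.00228345  0.08693618]
314 187 [ 0.66461184 -0.11244314  0.06      ] [ 0.67124034 -0.11602114  0.01699706]
319 164 [ 0.73670249 -0.12938713  0.048     ] [ 0.73666986 -0.1293721   0.04815815]
313 254 [ 0.46614489 -0.11102229  0.012     ] [ 0.46614714 -0.11105668  0.01156634]
```

View pics/topc.png

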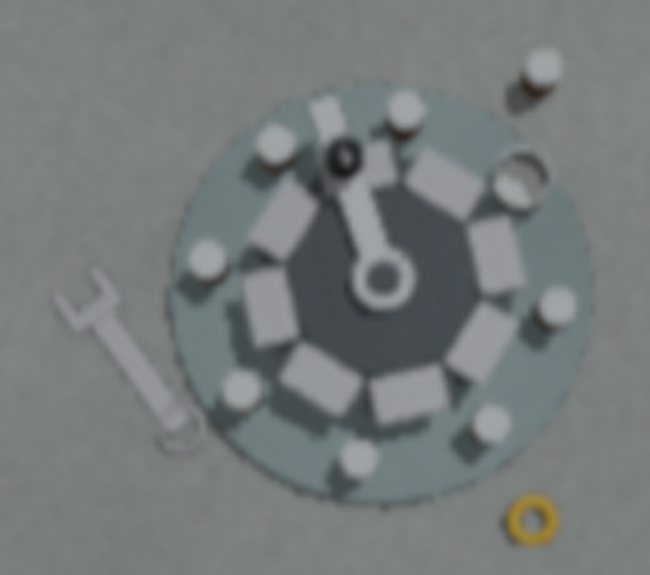

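View pics/scenec.png

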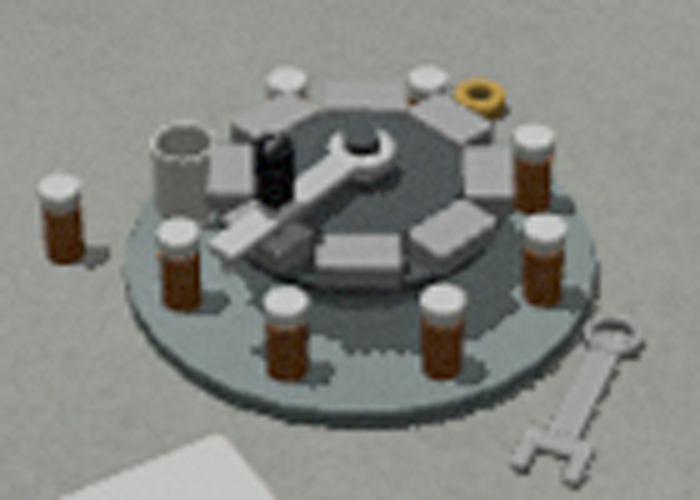

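Run:
```python
from h import *
from scipy.optimize import least_squares
m,T=Tcam("top")
f=lambda p,z: onz(m,T,210+(p[0]+.5)/5-.5,150+(p[1]+.5)/5-.5,z)[:2]
V=np.array([f(p,.062) for p in [(277,144),(405,108),(558,306),(491,424),(359,459),(241,389),(208,259)]])
J=f((521,179),.06)
P=np.vstack([V,J])
k=np.array([1,0,-2,-3,-4,-5,-6,-1]) # placeholders
def res(x): return np.hypot(*(P-x[:2]).T)-.105
s=least_squares(res,[.6,-.03]); c=s.x; print("pivot",c,"res",np.round(s.fun*1000,1))
ang=np.degrees(np.arctan2(*(P-c).T[::-1])); print("angles",np.round(ang,1),"mod45",np.round(ang%45,1))
print("hub",f((384,279),.094)); kn=f((344,157),.128); print("knob",kn,np.hypot(*(kn-c)),np.degrees(np.arctan2(*(kn-c)[::-1])))
B=np.array([f(p,.07) for p in [(283,214),(271,308),(321,378),(410,394),(482,341),(497,254),(445,183)]])
ab=np.degrees(np.arctan2(*(B-c).T[::-1])); print("blocks",np.round(ab,1),np.round((ab-22.5)%45,1),np.hypot(*(B-c).T))
o=get_obs(); Rm=R.from_quat(o["ee_rot"]).as_matrix(); print(Rm)
```

```text
pivot [ 0.60704582 -0.02911509] res [-0.7  1.  -0.4 -0.1 -0.1 -0.5 -0.6 -1.3]
angles [  36.9   -7.5  -97.7 -142.9  172.   126.7   82.   -53. ] mod45 [36.9 37.5 37.3 37.1 37.  36.7 37.  37. ]
hub [ 0.60583078 -0.02915616]
knob [ 0.6715091  -0.00616295] 0.06842744644010346 19.598262952033352
blocks [  55.6  103.2  147.1 -166.9 -121.4  -76.5  -32.3] [33.1 35.7 34.6 35.6 36.1 36.  35.2] [0.07128151 0.06769528 0.06754482 0.06808193 0.06784038 0.0691842
 0.06919859]
[[-9.50555704e-01  3.10553956e-01 -3.06773912e-04]
 [ 3.10554099e-01  9.50554981e-01 -1.17497263e-03]
 [-7.32869290e-05 -1.21214683e-03 -9.99999263e-01]]
```

```bash
python3 -m crank '-0.5 -0.35 0 0 0 0 85;-0.9 -0.64 0 0 0 0 85;-0.9 -0.64 0 0 0 0 85;-0.9 -0.64 0 0 0 0 85;-0.9 -0.64 0 0 0 0 85;-0.9 -0.64 0 0 0 0 85;-0.9 -0.64 0 0 0 0 85;-0.9 -0.64 0 0 0 0 85;-0.9 -0.64 0 0 0 0 85;-0.9 -0.64 0 0 0 0 85' 20
```

```text
clock: 1.1
position: [0.4485, 0.2464, 0.2988]
ee_rot: [0.151, 0.989, -0.003, -0.003]
ft_force: [0.2, 0.7, 0.4]
grip_width: 0.996
```

```bash
python3 -m crank '-0.95 -0.68 0 0 0 0 85;-0.95 -0.68 0 0 0 0 85;-0.95 -0.68 0 0 0 0 85;-0.95 -0.68 0 0 0 0 85;-0.95 -0.68 0 0 0 0 60;-0.95 -0.68 0 0 0 0 60;-0.9 -0.68 0 0 0 0 60;0 0 0 0 0 0.9 60;0 0 0 0 0 0.9 60;0 0 0 0 0 0.9 60'
python3 - <<'E'
from h import *
o=get_obs(); np.savez("pics/w1.npz",**o); p,d=camera("wrist"); cv2.imwrite("pics/w1.png",p[:,:,::-1]); np.save("pics/w1.npy",d)
print(o["position"],R.from_quat(o["ee_rot"]).as_matrix())
E
```

```text
clock: 2.1
position: [0.6505, -0.0354, 0.2948]
ee_rot: [0.342, 0.94, -0.007, -0.004]
ft_force: [-0.5, 0.6, -0.1]
grip_width: 0.7
[ 0.65045432 -0.03544469  0.29477789] [[-0.76596684  0.64278419 -0.011103  ]
 [ 0.64287657  0.76590546 -0.00992652]
 [ 0.00212324 -0.01474125 -0.99988909]]
```

View pics/w1.png

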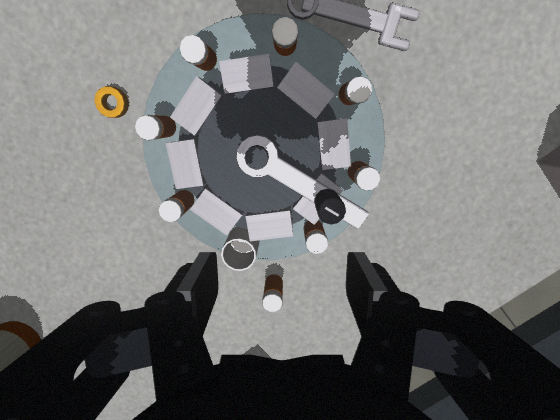

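Run:
```python
import cv2
a=cv2.imread("pics/w1.png")[10:280,130:400]; a=cv2.convertScaleAbs(a,alpha=1.3,beta=20)
cv2.imwrite("pics/w1c.png",cv2.resize(a,None,fx=2.2,fy=2.2,interpolation=cv2.INTER_CUBIC))
```

```text
(no output)
```

View pics/w1c.png

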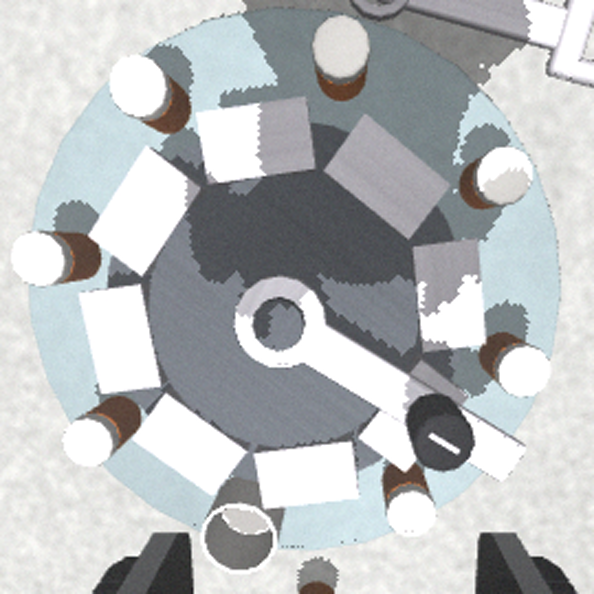

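Run:
```python
from h import *
from scipy.optimize import least_squares
o=np.load("pics/w1.npz"); m,T=Tcam("wrist",o); d=np.load("pics/w1.npy")
f=lambda p,z: onz(m,T,130+(p[0]+.5)/2.2-.5,10+(p[1]+.5)/2.2-.5,z)[:2]
caps=[(340,47),(138,86),(42,258),(90,440),(409,511),(522,370),(504,175)]
P=np.array([f(p,.062) for p in caps]+[f((240,537),.06)])
s=least_squares(lambda x: np.hypot(*(P-x[:2]).T)-.105,[.6,-.03]); c=s.x
print("pivot",c,np.round(s.fun*1e3,1))
a=np.degrees(np.arctan2(*(P-c).T[::-1])); print("cont",np.round(a,1),np.round(a%45,1))
print("hub",f((279,322),.094)); kn=f((444,421),.128); print("knob",kn,np.hypot(*(kn-c)),np.degrees(np.arctan2(*(kn-c)[::-1])))
Q=[[(198,113),(304,97),(315,170),(205,184)],[(364,114),(448,185),(412,239),(325,168)],[(413,248),(478,239),(485,347),(420,350)],[(256,455),(352,441),(359,497),(263,508)],[(167,396),(250,446),(213,490),(133,439)],[(79,292),(144,284),(160,385),(95,394)],[(151,147),(202,185),(145,274),(93,232)]]
B=np.array([np.mean([f(p,.07) for p in q],0) for q in Q])
s2=least_squares(lambda x: np.hypot(*(B-x[:2]).T)-x[2],[.6,-.03,.07]); print("ring centre",s2.x)
for cc in (c,s2.x[:2]):
    ab=np.degrees(np.arctan2(*(B-cc).T[::-1])); print("blocks",np.round(ab,1),np.round((ab+22.5)%45,1))
    print("arm dir",np.degrees(np.arctan2(*(kn-cc)[::-1])), "jar", np.degrees(np.arctan2(*(P[-1]-cc)[::-1])))
g=lambda x,y:d[int(y),int(x)]
for p in [(444,421),(306,473),(409,511),(279,322)]:
    u,v=130+p[0]/2.2,10+p[1]/2.2; print(deproj(m,T,u,v,g(u,v)))
```

```text
pivot [ 0.60771644 -0.02979342] [-0.5 -0.1 -1.2 -0.7 -0.9 -0.9 -0.3  0.3]
cont [ 127.4  172.4 -142.9  -97.8   -8.3   37.    82.1  -52.7] [37.4 37.4 37.1 37.2 36.7 37.  37.1 37.3]
hub [ 0.60739849 -0.02944175]
knob [ 0.6684447  -0.00328124] 0.0662632447999053 23.58467446745815
ring centre [ 0.60807446 -0.03033739  0.06862181]
blocks [ 148.3  102.5   56.8  -32.6  -77.2 -122.  -168. ] [35.8 35.  34.3 34.9 35.3 35.5 34.5]
arm dir 23.58467446745815 jar -52.7352974506095
blocks [ 148.1  102.7   57.3  -32.4  -77.4 -122.5 -168.5] [35.6 35.2 34.8 35.1 35.1 35.  34. ]
arm dir 24.14051056388931 jar -52.71096854110946
[ 0.66830616 -0.00317363  0.12952492]
[ 0.66492726 -0.06633232  0.07256687]
[ 0.71033596 -0.04438189  0.06417403]
[ 0.60765906 -0.02913437  0.09598862]
```

```bash
python3 - <<'E'
from h import *
o=np.load("pics/w1.npz"); m,T=Tcam("wrist",o); d=np.load("pics/w1.npy"); img=cv2.imread("pics/w1.png")
c=np.array([.6078,-.0298])
v,u=np.mgrid[180:235,300:380]; D=d[180:235,300:380]
X=np.stack([deproj(m,T,a,b,e) for a,b,e in zip(u.ravel(),v.ravel(),D.ravel())])
ok=(np.hypot(X[:,0]-.67,X[:,1])<.03)&(X[:,2]>.122)&(X[:,2]<.14); K=X[ok]
print(len(K),"centroid",K.mean(0),"mid",(K.min(0)+K.max(0))/2,K.max(0)-K.min(0))
k=(K.min(0)+K.max(0))[:2]/2-c; print(np.hypot(*k),np.degrees(np.arctan2(*k[::-1])))
# arm top by depth
v,u=np.mgrid[140:240,250:385]; D=d[140:240,250:385]
X=np.stack([deproj(m,T,a,b,e) for a,b,e in zip(u.ravel(),v.ravel(),D.ravel())])
r=np.hypot(*(X[:,:2]-c).T); A=X[(X[:,2]>.081)&(X[:,2]<.092)&(r>.025)&(r<.13)]
ra=np.hypot(*(A[:,:2]-c).T); an=np.degrees(np.arctan2(*(A[:,:2]-c).T[::-1]))
for lo in (.03,.04,.05,.09,.1): 
    q=an[(ra>lo)&(ra<lo+.01)]; print(lo,len(q),np.round([q.mean(),q.min(),q.max()],1) if len(q) else "")
E
python3 - <<'E'
import cv2
a=cv2.imread("pics/w1.png")[170:250,290:390]
cv2.imwrite("pics/w1k.png",cv2.resize(a,None,fx=7,fy=7,interpolation=cv2.INTER_NEAREST))
E
```

```text
647 centroid [ 0.67290202 -0.00768153  0.12913354] mid [ 0.67396387 -0.00804436  0.12696444] [0.02162291 0.02132839 0.00975681]
0.06964886939571305 18.20161493604536
0.03 241 [18.5  0.1 34.9]
0.04 237 [18.7  6.  30.6]
0.05 234 [18.7  7.7 28.3]
0.09 185 [19.2 13.  24. ]
0.1 219 [18.6 13.3 23.4]
```

View pics/w1k.png

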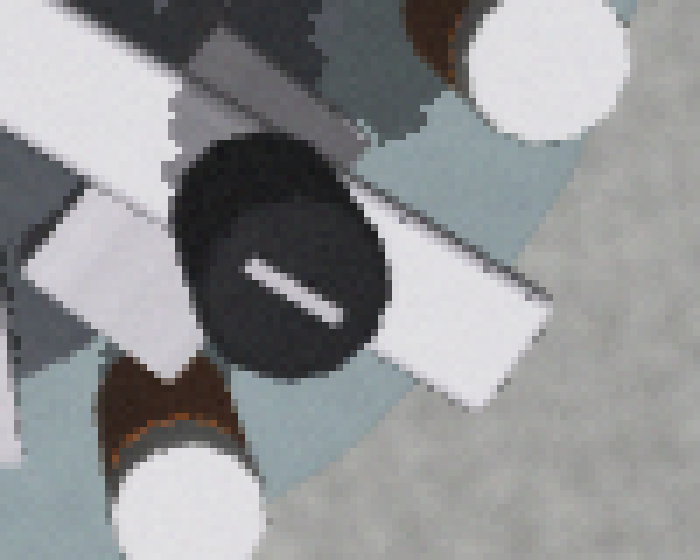

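```bash
python3 -m crank '0 0 0 -0.1 0 0.93 50;0 0 0 0 0 0.93 50;0.12 0.44 0 0 0 0 50;0.11 0.44 0 0 0 0 50;0 0 0.7 0 0 0 50;0 0 0.7 0 0 0 50;0 0 0.7 0 0 0 50;0 0 0.3 0 0 0 50;0 0 0 0 0 0 50;0 0 0 0 0 0 50'
python3 - <<'E'
from h import *
o=get_obs(); np.savez("pics/w2.npz",**o); p,d=camera("wrist"); cv2.imwrite("pics/w2.png",p[:,:,::-1]); np.save("pics/w2.npy",d)
print(o["position"],R.from_quat(o["ee_rot"]).as_matrix().round(4),o["ft_force"])
E
```

```text
clock: 3.15
position: [0.6741, -0.0039, 0.1944]
ee_rot: [0.458, 0.889, -0.0, -0.002]
ft_force: [0.2, -0.3, 1.3]
grip_width: 0.584
[ 0.67413286 -0.00391402  0.19441448] [[-0.5812  0.8138 -0.0039]
 [ 0.8138  0.5812  0.0015]
 [ 0.0035 -0.0023 -1.    ]] [ 0.18484909 -0.30082632  1.28245072]
```

View pics/w2.png

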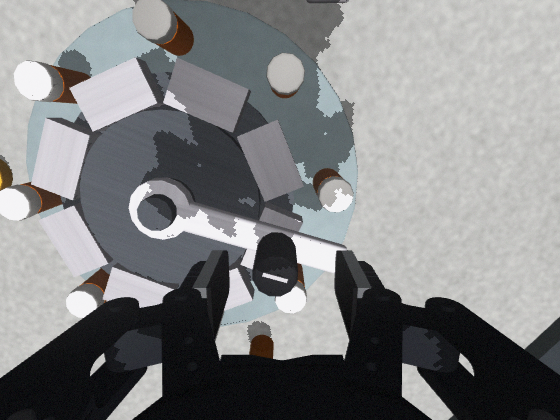

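Run:
```python
from h import *
o=np.load("pics/w2.npz"); m,T=Tcam("wrist",o); d=np.load("pics/w2.npy")
v,u=np.mgrid[220:310,235:310]; D=d[220:310,235:310]
X=np.stack([deproj(m,T,a,b,e) for a,b,e in zip(u.ravel(),v.ravel(),D.ravel())])
K=X[(np.hypot(X[:,0]-.674,X[:,1]+.0075)<.02)&(X[:,2]>.124)&(X[:,2]<.135)]
lo,hi=np.percentile(K,1,0),np.percentile(K,99,0)
print(len(K),"mid",(lo+hi)/2,hi-lo, K.mean(0))
Rm=T[:3,:3]; o_R=R.from_quat(o["ee_rot"]).as_matrix(); print("tool delta units",o_R.T@(np.array([*((lo+hi)/2)[:2],.167])-o["position"])/.04)
```

```text
1628 mid [ 0.67364512 -0.00747206  0.12776036] [0.02006511 0.02024318 0.00641472] [ 0.6733542  -0.00673085  0.12921969]
tool delta units [-0.06768186 -0.06005246  0.68526996]
```

```bash
python3 -m crank '-0.06 -0.06 0 0 0 0 50;0 0 0.34 0 0 0 50;0 0 0.3 0 0 0 45;0 0 0 0 0 0 35;0 0 0 0 0 0 28;0 0 0 0 0 0 24;0 0 0 0 0 0 20;0 0 0 0 0 0 20;0 0 0 0 0 0 20;0 0 0 0 0 0 20' 20
python3 -c "
from h import *
o=get_obs(); print(o['position'].round(4),o['ft_force'],o['grip_width'],o['torque'])"
```

```text
clock: 4.2
position: [0.6739, -0.0088, 0.1702]
ee_rot: [0.458, 0.889, 0.0, -0.001]
ft_force: [-1.4, -0.3, -0.1]
grip_width: 0.25
[ 0.6739 -0.0088  0.1702] [-1.41583459 -0.31764754 -0.11811311] 0.2496337669896341 [-0.18058475  0.25340343  0.04433233]
```

```bash
python3 -m crank '0 0 -0.1 0 0 0 20;0 0 -0.1 0 0 0 20;0 0 -0.1 0 0 0 20;0 0 0 0 0 0 20;0 0 0 0 0 0 20;0 0 0 0 0 0 20;0 0 0 0 0 0 20;0 0 0 0 0 0 20;0 0 0 0 0 0 20;0 0 0 0 0 0 20' 20
python3 - <<'E'
from h import *
o=get_obs(); np.savez("pics/w3.npz",**o); p,d=camera("wrist"); cv2.imwrite("pics/w3.png",p[:,:,::-1]); np.save("pics/w3.npy",d)
print(o['position'].round(4),o['ft_force'],o['grip_width'])
E
```

```text
clock: 5.2
position: [0.6737, -0.0083, 0.1806]
ee_rot: [0.458, 0.889, -0.0, -0.001]
ft_force: [2.1, -0.9, -8.2]
grip_width: 0.25
[ 0.6737 -0.0083  0.1806] [ 2.09132469 -0.88347123 -8.15512002] 0.24952125078559104
```

View pics/w3.png

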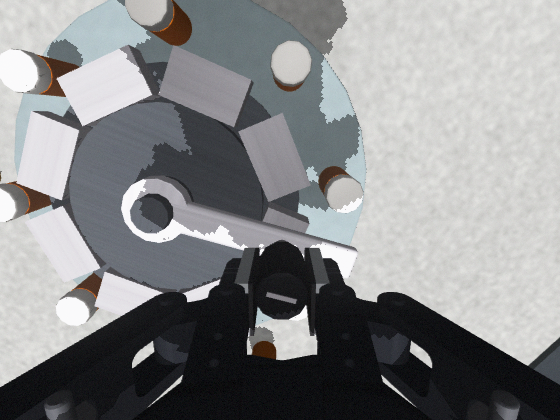

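```bash
cat > arc.py <<'E'
import sys
from h import *
def go(end,n,r=.0697,c=np.array([.6078,-.0298])):
    o=get_obs(); Rm=R.from_quat(o["ee_rot"]).as_matrix(); p=o["position"][:2]
    a0=np.degrees(np.arctan2(*(p-c)[::-1])); print("angle",a0.round(2),"r",np.hypot(*(p-c)).round(4),"z",o["position"][2].round(4),"F",o["ft_force"].round(1),"g",o["grip_width"].round(3))
    for a in np.linspace(a0,end,n+1)[1:]:
        q=c+r*np.array([np.cos(np.radians(a)),np.sin(np.radians(a))]); d=Rm.T@np.array([*(q-p),0])/.04; print(a.round(1),d.round(3)[:2]); p=q
go(float(sys.argv[1]),int(sys.argv[2]))
E
python3 arc.py -21 10
```

```text
Traceback (most recent call last):
  File "arc.py", line 8, in <module>
    go(float(sys.argv[1]),int(sys.argv[2]))
    ~~^^^^^^^^^^^^^^^^^^^^^^^^^^^^^^^^^^^^^
  File "arc.py", line 5, in go
    a0=np.degrees(np.arctan2(*(p-c)[::-1])); print("angle",a0.round(2),"r",np.hypot(*(p-c)).round(4),"z",o["position"][2].round(4),"F",o["ft_force"].round(1),"g",o["grip_width"].round(3))
                                                                                                                                                                  ^^^^^^^^^^^^^^^^^^^^^
AttributeError: 'float' object has no attribute 'round'
```

```bash
sed -i 's/o\["grip_width"\].round(3)/round(float(o["grip_width"]),3)/' arc.py
python3 arc.py -21 10
```

```text
angle 18.05 r 0.0693 z 0.1806 F [ 1.6 -1.2 -7.7] g 0.25
14.1 [-0.115 -0.029]
10.2 [-0.109 -0.047]
6.3 [-0.106 -0.054]
2.4 [-0.102 -0.061]
-1.5 [-0.097 -0.068]
-5.4 [-0.092 -0.075]
-9.3 [-0.087 -0.081]
-13.2 [-0.081 -0.087]
-17.1 [-0.075 -0.092]
-21.0 [-0.069 -0.097]
```

```bash
python3 -m crank '-0.115 -0.035 0 0 0 0 20;-0.11 -0.047 0 0 0 0 20;-0.106 -0.054 0 0 0 0 20;-0.102 -0.061 0 0 0 0 20;-0.097 -0.068 0 0 0 0 20;-0.092 -0.075 0 0 0 0 20;-0.087 -0.081 0 0 0 0 20;-0.081 -0.087 0 0 0 0 20;-0.075 -0.092 0 0 0 0 20;-0.069 -0.097 0 0 0 0 20' 20; python3 arc.py -42 8
```

```text
clock: 6.25
position: [0.6726, -0.0573, 0.1802]
ee_rot: [0.457, 0.889, 0.0, -0.002]
ft_force: [0.4, 0.8, -7.4]
grip_width: 0.244
angle -23.01 r 0.0704 z 0.1802 F [ 0.4  0.8 -7.4] g 0.244
-25.4 [-0.021 -0.072]
-27.8 [-0.034 -0.064]
-30.1 [-0.031 -0.065]
-32.5 [-0.028 -0.066]
-34.9 [-0.026 -0.068]
-37.3 [-0.023 -0.069]
-39.6 [-0.02  -0.069]
-42.0 [-0.017 -0.07 ]
```

```bash
python3 -m crank '-0.028 -0.07 0 0 0 0 20;-0.034 -0.064 0 0 0 0 20;-0.031 -0.065 0 0 0 0 20;-0.028 -0.066 0 0 0 0 20;-0.026 -0.068 0 0 0 0 20;-0.023 -0.069 0 0 0 0 20;-0.02 -0.069 0 0 0 0 20;0 0 0 0 0 0 20;0 0 0 0 0 0 20;0 0 0 0 0 0 20' 20; python3 arc.py -42 1
python3 - <<'E'
from h import *
o=get_obs(); np.savez("pics/w4.npz",**o); p,d=camera("wrist"); cv2.imwrite("pics/w4.png",p[:,:,::-1]); np.save("pics/w4.npy",d)
E
```

```text
clock: 7.25
position: [0.6602, -0.0774, 0.1803]
ee_rot: [0.458, 0.889, 0.0, -0.002]
ft_force: [0.9, -0.2, -8.1]
grip_width: 0.248
angle -42.24 r 0.0708 z 0.1803 F [ 0.9 -0.2 -8.1] g 0.248
-42.0 [0.029 0.001]
```

View pics/w4.png

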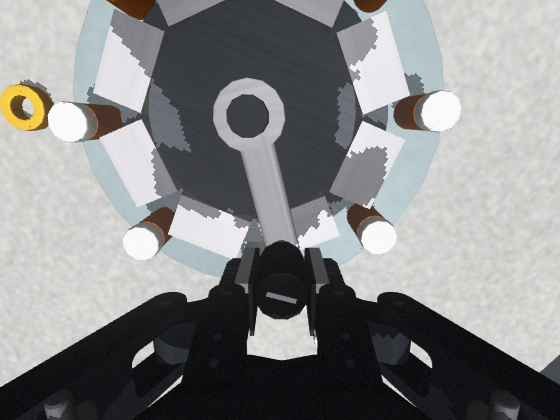

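```bash
python3 -m crank '0 0 0.08 0 0 0 20;0 0 0.08 0 0 0 20;0 0 0.06 0 0 0 20;0 0 0 0 0 0 20;0 0 0 0 0 0 20;0 0 0 0 0 0 20;0 0 0 0 0 0 20;0 0 0 0 0 0 20;0 0 0 0 0 0 20;0 0 0 0 0 0 20' 20; python3 arc.py -47 2
python3 - <<'E'
from h import *
o=np.load("pics/w4.npz"); m,T=Tcam("wrist",o)
c=np.array([.6078,-.0298])
for p in [(250,217),(242,257),(178,205),(170,235),(330,197),(338,235)]:
    q=onz(m,T,*p,.07)[:2]-c; print(p,np.hypot(*q),np.degrees(np.arctan2(*q[::-1])))
print(onz(m,T,248,116,.094))
E
```

```text
clock: 8.3
position: [0.6603, -0.0774, 0.171]
ee_rot: [0.458, 0.889, -0.0, -0.002]
ft_force: [1.2, -0.5, -6.3]
grip_width: 0.247
angle -42.21 r 0.0708 z 0.171 F [ 1.2 -0.5 -6.3] g 0.247
-44.6 [ 0.014 -0.077]
-47.0 [-0.011 -0.072]
(250, 217) 0.0574601834934594 -57.213163120559685
(242, 257) 0.08324807204000756 -60.16879514379587
(178, 205) 0.06700611481749441 -96.03323522195869
(170, 235) 0.08541700658069534 -90.96468021584684
(330, 197) 0.0629711757655568 -10.451001085369692
(338, 235) 0.08455128124409976 -18.66282399011268
[ 0.60813485 -0.03019198  0.094     ]
```

```bash
python3 -m crank '0 0 0 0 0 0 23;0 0 0 0 0 0 25;0 0 0 0 0 0 25;0 0 0 0 0 0 25;0 0 0 0 0 0 25;0 0 0 0 0 0 25;0 0 0 0 0 0 25;0 0 0 0 0 0 25;0 0 0 0 0 0 25;0 0 0 0 0 0 25' 20; python3 arc.py -50 10
python3 - <<'E'
from h import *
o=get_obs(); np.savez("pics/w5.npz",**o); p,d=camera("wrist"); cv2.imwrite("pics/w5.png",p[:,:,::-1]); np.save("pics/w5.npy",d)
m,T=Tcam("wrist",o)
v,u=np.mgrid[225:330,235:325]
X=np.stack([deproj(m,T,a,b,d[b,a]) for a,b in zip(u.ravel(),v.ravel())]); t=o["position"]
K=X[(np.hypot(X[:,0]-t[0],X[:,1]-t[1])<.007)]; print("knob top z",np.median(K[:,2]))
o3=np.load("pics/w4.npz"); m,T=Tcam("wrist",o3); d=np.load("pics/w4.npy"); t=o3["position"]
X=np.stack([deproj(m,T,a,b,d[b,a]) for a,b in zip(u.ravel(),v.ravel())])
K=X[(np.hypot(X[:,0]-t[0],X[:,1]-t[1])<.007)]; print("before",np.median(K[:,2]))
E
```

```text
clock: 9.3
position: [0.6619, -0.0779, 0.1744]
ee_rot: [0.458, 0.889, 0.001, 0.0]
ft_force: [-0.6, -0.2, 0.3]
grip_width: 0.293
angle -41.6 r 0.0724 z 0.1744 F [-0.6 -0.2  0.3] g 0.293
-42.4 [ 0.06 -0.04]
-43.3 [-0.005 -0.025]
-44.1 [-0.005 -0.025]
-45.0 [-0.004 -0.025]
-45.8 [-0.004 -0.025]
-46.6 [-0.004 -0.025]
-47.5 [-0.003 -0.025]
-48.3 [-0.003 -0.025]
-49.2 [-0.003 -0.025]
-50.0 [-0.002 -0.025]
knob top z 0.12967295183299593
before 0.13957438705082886
```

```bash
python3 -m crank '0.05 -0.02 0 0 0 0 25;-0.004 -0.025 0 0 0 0 25;-0.004 -0.025 0 0 0 0 25;-0.004 -0.025 0 0 0 0 25;-0.004 -0.025 0 0 0 0 25;-0.004 -0.025 0 0 0 0 25;-0.004 -0.025 0 0 0 0 25;-0.004 -0.025 0 0 0 0 25;-0.003 -0.025 0 0 0 0 25;0 0 0 0 0 0 25' 20; python3 arc.py -55 8
cat > kz.py <<'E'
import sys
from h import *
o=get_obs(); p,d=camera("wrist"); n=sys.argv[1]; cv2.imwrite(f"pics/{n}.png",p[:,:,::-1]); np.save(f"pics/{n}.npy",d); np.savez(f"pics/{n}.npz",**o)
m,T=Tcam("wrist",o); v,u=np.mgrid[225:330,235:325]
X=np.stack([deproj(m,T,a,b,d[b,a]) for a,b in zip(u.ravel(),v.ravel())]); t=o["position"]
K=X[(np.hypot(X[:,0]-t[0],X[:,1]-t[1])<.007)]; print("knob top z",np.median(K[:,2]).round(4))
E
python3 kz.py w6
```

```text
clock: 10.35
position: [0.6554, -0.08, 0.1744]
ee_rot: [0.456, 0.89, 0.003, 0.002]
ft_force: [3.7, 1.8, -2.4]
grip_width: 0.292
angle -46.52 r 0.0691 z 0.1744 F [ 3.7  1.8 -2.4] g 0.292
-47.6 [-0.018 -0.03 ]
-48.6 [-0.003 -0.032]
-49.7 [-0.003 -0.032]
-50.8 [-0.002 -0.032]
-51.8 [-0.002 -0.032]
-52.9 [-0.001 -0.032]
-53.9 [-0.    -0.032]
-55.0 [ 0.    -0.032]
knob top z 0.1297
```

View pics/w6.png

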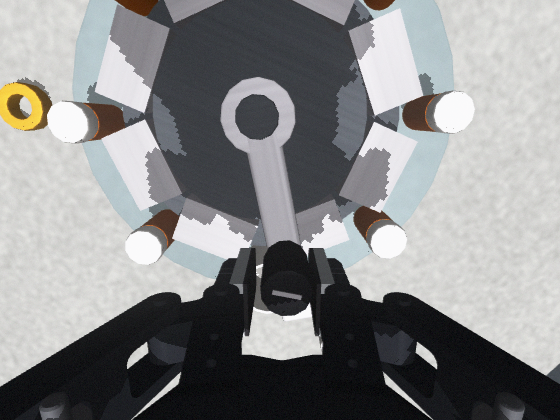

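```bash
python3 -m crank '-0.005 -0.03 0 0 0 0 25;-0.003 -0.03 0 0 0 0 25;-0.003 -0.03 0 0 0 0 25;-0.003 -0.03 0 0 0 0 25;0 0 0 0 0 0 25;0 0 0 0 0 0 25;0 0 0 0 0 0 25;0 0 0 0 0 0 25;0 0 0 0 0 0 25;0 0 0 0 0 0 25' 20; python3 arc.py -55 5;python3 kz.py w7
```

```text
clock: 11.4
position: [0.6515, -0.0835, 0.1744]
ee_rot: [0.456, 0.89, 0.003, 0.002]
ft_force: [3.3, 1.5, -2.2]
grip_width: 0.291
angle -50.86 r 0.0692 z 0.1744 F [ 3.3  1.5 -2.2] g 0.291
-51.7 [-0.013 -0.024]
-52.5 [-0.001 -0.025]
-53.3 [-0.001 -0.025]
-54.2 [-0.    -0.025]
-55.0 [ 0.    -0.025]
knob top z 0.1297
```

```bash
python3 -m crank '-0.002 -0.025 0 0 0 0 25;-0.002 -0.025 0 0 0 0 25;-0.002 -0.025 0 0 0 0 25;0 0 0 0 0 0 25;0 0 0 0 0 0 25;0 0 0 0 0 0 25;0 0 0 0 0 0 25;0 0 0 0 0 0 25;0 0 0 0 0 0 25;0 0 0 0 0 0 25' 20; python3 arc.py -55 3;python3 kz.py w8
```

```text
clock: 12.45
position: [0.6489, -0.0857, 0.1743]
ee_rot: [0.456, 0.89, 0.003, 0.001]
ft_force: [3.3, 1.5, -1.6]
grip_width: 0.295
angle -53.68 r 0.0694 z 0.1743 F [ 3.3  1.5 -1.6] g 0.295
-54.1 [-0.008 -0.013]
-54.6 [ 0.    -0.013]
-55.0 [ 0.    -0.013]
knob top z 0.1296
```

```bash
python3 -m crank '0 -0.02 0 0 0 0 25;0 0 0 0 0 0 25;0 0 0 0 0 0 25;0 -0.02 0 0 0 0 25;0 0 0 0 0 0 25;0 0 0 0 0 0 25;0 0 0 0 0 0 25;0 0 0 0 0 0 25;0 0 0 0 0 0 25;0 0 0 0 0 0 25' 20; python3 arc.py -55 3;python3 kz.py w9
```

```text
clock: 13.5
position: [0.6469, -0.0871, 0.1738]
ee_rot: [0.457, 0.89, 0.002, 0.001]
ft_force: [2.8, 0.2, -3.2]
grip_width: 0.293
angle -55.68 r 0.0694 z 0.1738 F [ 2.8  0.2 -3.2] g 0.293
-55.5 [-0.008  0.007]
-55.2 [-0.     0.007]
-55.0 [-0.     0.007]
knob top z 0.1289
```

```bash
python3 -m crank '0 -0.01 0 0 0 0 25;0 0 0 0 0 0 25;0 0 0 0 0 0 25;0 0 0 0 0 0 25;0 0 0 0 0 0 25;0 0 0 0 0 0 25;0 0 0 0 0 0 25;0 0 0 0 0 0 25;0 0 0 0 0 0 25;0 0 0 0 0 0 25' 20; python3 arc.py -55 1;python3 kz.py w10
```

```text
clock: 14.55
position: [0.6458, -0.0885, 0.1741]
ee_rot: [0.457, 0.889, 0.002, 0.0]
ft_force: [0.5, 0.9, -0.8]
grip_width: 0.29
angle -57.09 r 0.07 z 0.1741 F [ 0.5  0.9 -0.8] g 0.29
-55.0 [0.005 0.064]
knob top z 0.1218
```

View pics/w10.png

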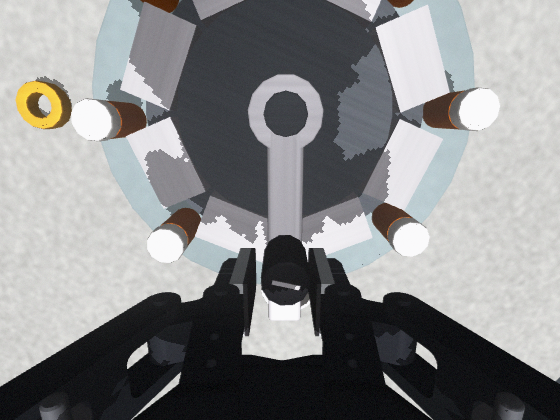

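The knob top has dropped 7.9 mm, so the pin is home. The force on the tool is near zero. I'll open the jaws and retreat.

```bash
python3 -m crank '0 0.03 0 0 0 0 35;0 0 0 0 0 0 48;0 0 0 0 0 0 50;0 0 0 0 0 0 50;0 0 -0.2 0 0 0 50;0 0 -0.4 0 0 0 50;0 0 -0.6 0 0 0 50;0 0 -0.8 0 0 0 50;0 0 -0.8 0 0 0 50;0 0 -0.5 0 0 0 50' 20
python3 - <<'E'
from h import *
o=get_obs(); print(o["ft_force"])
p,d=camera("wrist"); cv2.imwrite("pics/w11.png",p[:,:,::-1]); m,T=Tcam("wrist",o); c=np.array([.6078,-.0298])
v,u=np.mgrid[100:330:1,200:380:1]; X=np.stack([deproj(m,T,a,b,d[b,a]) for a,b in zip(u.ravel(),v.ravel())])
r=np.hypot(*(X[:,:2]-c).T); K=X[(r>.05)&(r<.09)&(X[:,2]>.112)&(X[:,2]<.135)]
print(len(K),"knob mid",(np.percentile(K,1,0)+np.percentile(K,99,0))/2,"top z",np.median(K[:,2]))
k=((np.percentile(K,1,0)+np.percentile(K,99,0))/2)[:2]-c; print(np.hypot(*k),np.degrees(np.arctan2(*k[::-1])))
p,d=camera("scene"); cv2.imwrite("pics/s11.png",cv2.resize(p[190:290,195:335,::-1],None,fx=5,fy=5)); cv2.imwrite("pics/s11f.png",p[:,:,::-1])
E
```

```text
clock: 15.6
position: [0.6451, -0.0893, 0.3141]
ee_rot: [0.458, 0.889, 0.0, -0.001]
ft_force: [0.7, -0.0, 0.2]
grip_width: 0.584
[ 0.65240609 -0.01643651  0.23551027]
534 knob mid [ 0.64799452 -0.0869594   0.11804353] top z 0.12151901503358908
0.06987700607001264 -54.88509184167522
```

View pics/w11.png

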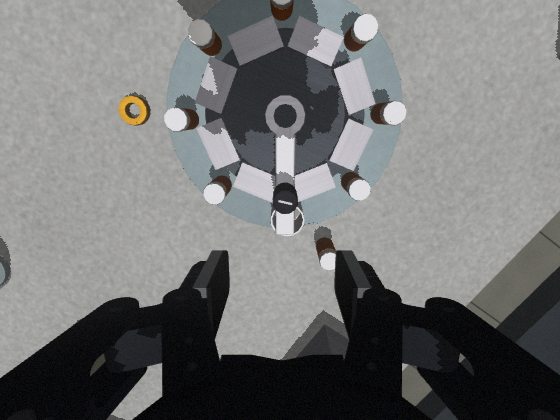

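View pics/s11.png

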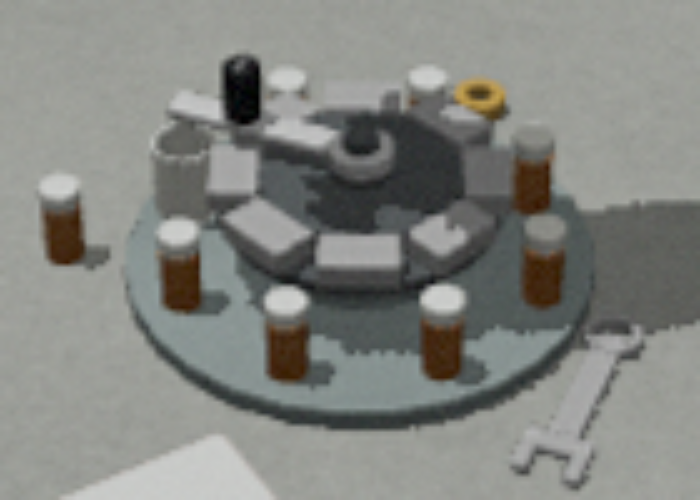

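```bash
python3 -c "
from workcell import *
print(hand_in(), get_obs()['clock'])"
```

```text
the job is handed in; nothing more can be done
the job is handed in; nothing more can be done
```

The diverter is set to the open jar, with the pin home in the slot there. I handed the job in at about 16 s of the 54 s allowed.

**What I did:** I gripped the knob at 20 N and lifted the pin about 10 mm. I swung the arm about 60° clockwise, the shorter way, passing over the one slot in between with the pin held up. I lowered the pin onto the ring just before the jar's slot and loosened the jaws to a loose cage. Then I pushed the knob sideways with about 3–4 N in small steps until the pin dropped. I then opened the jaws and moved clear.

**Last checks:**
- **Pin:** the knob top fell from 129.7 mm to 121.5 mm, a drop of about 8 mm, which is the full home depth.
- **Arm:** it stands at −54.9°, the slot angle I had measured. The jar is at −52.7°, so the slot is about 2° off the jar, within the stated 0.08 rad. The wrist picture shows the arm's end over the jar.
- **Surroundings:** the spanner, spare vial and ferrule look unmoved in the pictures. I did not measure the other bystanders again, but the robot did not go near them afterwards.
- **Force:** the last reading on the tool was under 1 N, with the gripper about 14 cm above where it held the knob.

Just before the pin fell fully home it stopped after about 1 mm, with 3 N of drag on the pads. One further 0.4 mm nudge let it drop. No check failed.

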